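Turn the boiling saucepan down to simmer

ROBOT

A 6-joint arm with a two-finger parallel gripper is mounted at the origin on the work surface. World frame = base frame: x ahead of the robot, y to its left, z up, the work surface at z = 0. Lengths are in m, angles in degrees, forces in N, time in s.
With the tool pointing down it reaches from about 0.4 to 0.825 m from the base axis. Payload 7 kg.
Tool frame: the origin (TCP) lies midway between the tips of the shut fingers; the grasp point (between the pads) lies 19 mm behind it; z points along the fingers, y is the line along which they close (so a half turn about z gives the same grasp; the last joint's range is limited). The gripper opens to 88 mm and grips with 3 to 60 N. Pads are 19 mm wide; open, the fingers measure 130 mm over their backs; the gripper's body (78 mm by 193 mm) begins 47 mm behind the grasp point.
Start: joints at [89.846, 20.546, 0.682, 0, -70.136, -16.507], TCP at [0.194, 0.647, 0.227] pointing down, gripper open.
Joint ranges: [-176.03, 176.03], [-82.01, 121.73], [-58.28, 71.71], [-173.87, 95.51], [-174.79, -0.11], [-173.66, 173.66]. Speed limits (degrees/s): [136.94, 136.94, 172.46, 180, 180, 180].

INTERFACE

Orientations are given as [roll, pitch, yaw] about the fixed x, y, z axes, in that order (R = Rz(yaw) Ry(pitch) Rx(roll)).
In Python, from plant import r gives the robot as it stands. The module is installed in compiled form; this text tells all that it offers.
- The arm moves only by the tool play_rows, never from a script. Its argument "rows" is a list of rows, each an object with "slide": the shift along the tool's x, y, z as a fraction of full scale, a list of three; "delta_rot": the turn, a rotation vector about the tool's x, y, z as a fraction of full scale, a list of three; "fingers": the opening, from -1 (shut) to 1 (fully open). In form: [{"slide": [x, y, z], "delta_rot": [rx, ry, rz], "fingers": fingers}, ...]. A call has 1 to 8 rows; each row shifts and turns the commanded pose from where the row before left it, along the tool's axes as they then stand; what a row does not reach is not made up. Full scale, the value 1, is 0.15 m for a shift and 0.08 rad for a turn. A row lasts 1/8 s, in which the tool goes at most 62.5 mm and 10.7 degrees, less where a joint would pass 70% of its speed; a pose out of reach is approached as far as the arm can. A call with a number of a shift or a turn outside -1 to 1 is refused whole. A call with a gripper value outside its range is refused whole. The fingers move at their own pace and stop on an object; "squeeze" is the grip in N (left out, the last holds). Time passes only in rows, so rows that do not move let the fingers close. It gives the time, the measured TCP pose, the force, the opening and the grip force at its end, in the units of the state.
- r.get_state(): the state, without advancing time (a new reading comes with each control period).
- r.capture(name): name is "scene" or "top"; returns a dict with "image" (420x560x3 uint8, blue, green, red), "fx", "fy", "cx", "cy" (pixels), "R" (3x3) and "t" (3): a world point X has camera coordinates R X + t. Camera axes: x right, y down, z forward; pixel columns grow to the right and rows downward; lengths in m; the calibration is good to about 2 mm. A picture is of the moment at which its call begins. There is no depth.
- r.close_job(): hands the job in; it is judged then, once.
The state is a dict: "time_s": time; "joints": joint angles; "qd": joint speeds; "joint_torque": joint torques, N m; "tcp_pos": TCP position; "eef_rot": TCP orientation; "contact_force": force on the tool from outside, world axes, zero at the start; "moment": the same for the moment, N m; "gripper_width": finger opening in m; "gripper_force": force on a finger pad.
Only numpy, scipy, OpenCV 4.12 (cv2) and the standard library are available. Lean on these libraries where they do the work, as an engineer would, in place of code of your own. Each camera call takes 0.05 s, during which the arm holds its last target. There are 200 camera calls.

TASK

The saucepan (the pot with one long handle) has come to the boil on the double cooker: turn its ring down to simmer, which is the second dot up from the off mark on that ring's knob. The left knob works the left ring and the right knob the right ring. Leave the casserole's ring at the setting it has, and do not shift either pot.

Things in the scene. Friction and masses are not known exactly. Their poses are not given: they have to be found in the camera images.
- cooker: Free-standing double electric cooker that stands fast on the counter: steel housing 340 mm deep (its x) x 600 mm wide (its y), top level at 70 mm; black glass over most of the top, with a bare metal strip along the edge nearest the robot that carries two black knobs. Origin: centre of its underside, on the counter. Its x axis points from the knob edge to the back edge, its y axis to its left, z up (left and right are as the robot sees it facing the cooker).
- saucepan: Steel saucepan with its lid on: 160 mm across, body 95 mm high, 135 mm to the top of the black lid knob, one long black handle along its x axis that reaches 255 mm from its centre at about 80 mm above its underside. Stands on one of the two rings, left or right; the casserole stands on the other. Origin: centre of its underside.
- casserole: Wider, lower steel casserole with its lid on: 200 mm across, body 75 mm high, 119 mm to the top of the black lid knob, two small loop handles on opposite sides (266 mm over them, along its y axis). Origin: centre of its underside.
- left_knob (a joint): Angle of the left knob, which works the left ring. 0 = off (a small open ring, at the cooker's back side of the knob), growing clockwise seen from above; dots 1 to 6 of growing size follow every 0.524 rad: dot 2 (simmer) at 1.047, dot 6 at 3.142, the stop. It clicks: a spring ball pulls it to the nearest mark; a step takes about 0.08 N m. Starts at dot 4, 5 or 6.
- left_knob_grip (a point): On the left knob's axis (cooker x -122, y +60 mm), 30 mm above the cooker's top, turning with the knob: x along the grip bar to its pointing end, z up. Knob: black skirt 41 mm across, top 9 mm above the cooker; on it a grip bar 38 mm long, 10 mm thick, top 35 mm above the cooker. A white line on top and down one end marks the pointing end.
- left_knob_pointer (a point): Pointing end of the left knob's grip bar, 19 mm from the knob's axis at the same height as the grip point.
- left_ring (a point): Centre of the left ring on the glass (a heating zone 180 mm across drawn as two fine grey circles), at cooker x +47 mm, y +185 mm, z 70 mm.
- left_simmer (a point): Centre of dot 2 (simmer), the second dot clockwise from the off mark, printed on the strip beside the left knob.
- right_knob (a joint): Angle of the right knob, which works the right ring. 0 = off (a small open ring, at the cooker's back side of the knob), growing clockwise seen from above; dots 1 to 6 of growing size follow every 0.524 rad: dot 2 (simmer) at 1.047, dot 6 at 3.142, the stop. It clicks: a spring ball pulls it to the nearest mark; a step takes about 0.08 N m. Starts at dot 4, 5 or 6.
- right_knob_grip (a point): On the right knob's axis (cooker x -122, y -60 mm), 30 mm above the cooker's top, turning with the knob: x along the grip bar to its pointing end, z up. Knob: black skirt 41 mm across, top 9 mm above the cooker; on it a grip bar 38 mm long, 10 mm thick, top 35 mm above the cooker. A white line on top and down one end marks the pointing end.
- right_knob_pointer (a point): Pointing end of the right knob's grip bar, 19 mm from the knob's axis at the same height as the grip point.
- right_ring (a point): Centre of the right ring on the glass (a heating zone 180 mm across drawn as two fine grey circles), at cooker x +47 mm, y -185 mm, z 70 mm.
- right_simmer (a point): Centre of dot 2 (simmer), the second dot clockwise from the off mark, printed on the strip beside the right knob.

How it is judged (in metres and radians):
At the end, for the whole second after the job is handed in: The knob on the saucepan's side rests at the second dot (1.047 rad, within 0.13 rad); the other knob is still at the setting it had (its pointer within 6.5 mm of where it was); both pots stand upright within 15 mm of where they stood (((horizontal distance between saucepan and left_ring below 0.05 m and value of joint left_knob between 0.917 and 1.177 rad and velocity of joint left_knob between -0.1 and 0.1 rad/s and distance of right_knob_pointer from where it was at the start of the episode below 0.0065 m) or (horizontal distance between saucepan and right_ring below 0.05 m and value of joint right_knob between 0.917 and 1.177 rad and velocity of joint right_knob between -0.1 and 0.1 rad/s and distance of left_knob_pointer from where it was at the start of the episode below 0.0065 m)) and distance of each of saucepan, casserole from where it was at the start of the episode below 0.015 m and angle between each of saucepan, casserole's own z axis and vertical below 0.1 rad); the robot touches nothing.
It fails at once if the casserole's knob is turned to another setting ((horizontal distance between saucepan and left_ring below 0.05 m and distance of right_knob_pointer from where it was at the start of the episode above 0.0075 m) or (horizontal distance between saucepan and right_ring below 0.05 m and distance of left_knob_pointer from where it was at the start of the episode above 0.0075 m)).
It fails at once if a pot is shifted by more than 30 mm or tipped (distance of any of saucepan, casserole from where it was at the start of the episode above 0.03 m or angle between any of saucepan, casserole's own z axis and vertical above 0.2 rad).
It also fails if it takes over 58 s, if anything falls off the work surface, if the arm or the gripper's body presses on something with over 40 N, if the wrist force passes 120 N, or if a joint passes its speed limit or range.

## Working session

There is one attempt and no reset: what is moved stays moved. The work goes in short steps, Python scripts to look and compute and a tool call to move; the robot and the scene stay as the last step left them, time stands still between calls to the robot, and variables do not carry over. Pictures are saved under pics/ and viewed, at most 10 in all, crops included, and the job is handed in when it is done.

Besides the shell and the picture viewer there is one more tool, called after "Call:" as a command line: name --argument value ..., lists and objects as JSON in quotes. play_rows: Moves the arm, as the interface text tells. Shift numbers are shares of 0.15 m and turn numbers shares of 0.08 rad, none past 1 either way. Its arguments: {"type":"object","properties":{"rows":{"type":"array"},"squeeze":{"type":"number"}},"required":["rows"]}

```bash
mkdir -p pics
python3 - <<'E'
from plant import r
import cv2,pickle
d={n:r.capture(n) for n in("scene","top")}
pickle.dump(d,open("c0.pkl","wb"))
for n in d:
    cv2.imwrite(f"pics/{n}0.png",d[n]["image"]); print(n,d[n]["fx"],d[n]["R"],d[n]["t"])
print(r.get_state())
E
```

```text
scene 488.0841095502149 [[-0.35665266  0.93409306 -0.01640213]
 [ 0.55184961  0.19647423 -0.81046893]
 [-0.7538308  -0.29810741 -0.58555195]] [ 0.18361987 -0.27390291  1.46560031]
top 472.3959560379386 [[-0.01573102 -0.9997435   0.01629319]
 [-0.98987223  0.01327223 -0.14133935]
 [ 0.14108684 -0.01835159 -0.98982712]] [0.04921914 0.62832429 0.89592512]
{'time_s': 0.1, 'joints': array([ 8.98463778e+01,  2.05879229e+01,  6.39084212e-01, -1.73712879e-02,
       -7.01344668e+01, -1.65071568e+01]), 'qd': array([ 0.03942042, -0.06457524,  0.12959649,  0.06362499, -0.03046487,
        0.07350946]), 'joint_torque': array([-2.35984517e-03, -5.84164023e+01,  2.93752956e+01,  7.01557964e+00,
        1.02195988e-02, -5.52056918e-05]), 'tcp_pos': array([0.19342561, 0.64624636, 0.2257113 ]), 'eef_rot': array([ 1.79915488e+02, -8.01426755e-03, -1.66666880e+01]), 'contact_force': array([-0.81322564, -0.47066499,  0.18700409]), 'moment': array([ 0.00979005, -0.03492132, -0.03382572]), 'gripper_force': 0.0, 'gripper_width': 0.08757994231131527}
```

View pics/scene0.png

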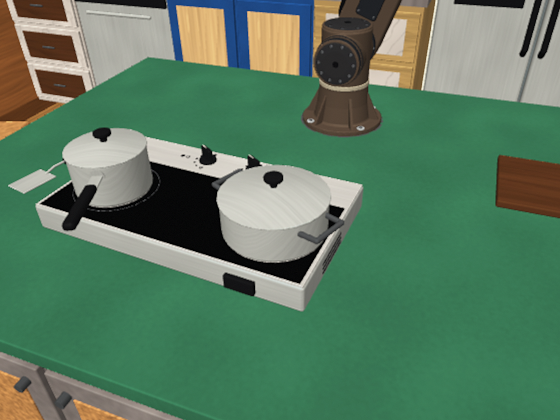

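View pics/top0.png

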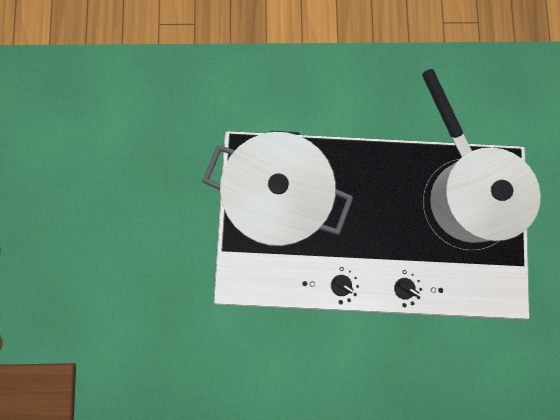

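The top view shows the saucepan on the right ring at (495,193), its knob at (405,288) pointing lower right; the casserole is on the left ring at (278,188), with its knob at (341,285). The scene view shows the knobs at about (207,155) and (253,162).

```bash
cat > h.py <<'E'
import numpy as np,cv2
def ray(c,u,v):
    R=np.array(c["R"]);t=np.array(c["t"])
    return -R.T@t, R.T@np.array([(u-c["cx"])/c["fx"],(v-c["cy"])/c["fy"],1])
def onz(c,u,v,z):
    o,d=ray(c,u,v); return o+d*(z-o[2])/d[2]
def two(c1,p1,c2,p2):
    o,d=ray(c1,*p1);q,e=ray(c2,*p2)
    s=np.linalg.lstsq(np.c_[d,-e],q-o,rcond=None)[0]
    a,b=o+d*s[0],q+e*s[1]; return (a+b)/2,np.linalg.norm(a-b)
E
python3 - <<'E'
import pickle,cv2,numpy as np
from h import *
d=pickle.load(open("c0.pkl","rb"));t,s=d["top"],d["scene"]
a=cv2.resize(t["image"][255:320,295:455],None,fx=5,fy=5,interpolation=cv2.INTER_CUBIC)
b=cv2.resize(s["image"][135:185,175:275],None,fx=5,fy=5,interpolation=cv2.INTER_CUBIC)
o=np.zeros((580,800,3),np.uint8);o[:325]=a;o[330:580,:500]=b
cv2.imwrite("pics/crop.png",o)
# cooker strip corners top
for p in [(215,303),(529,318),(524,147),(229,132)]: print(p,onz(t,*p,0.07).round(4))
E
```

```text
(215, 303) [0.444  0.1591 0.07  ]
(529, 318) [ 0.4064 -0.4326  0.07  ]
(524, 147) [ 0.7382 -0.4531  0.07  ]
(229, 132) [0.7753 0.1324 0.07  ]
```

View pics/crop.png

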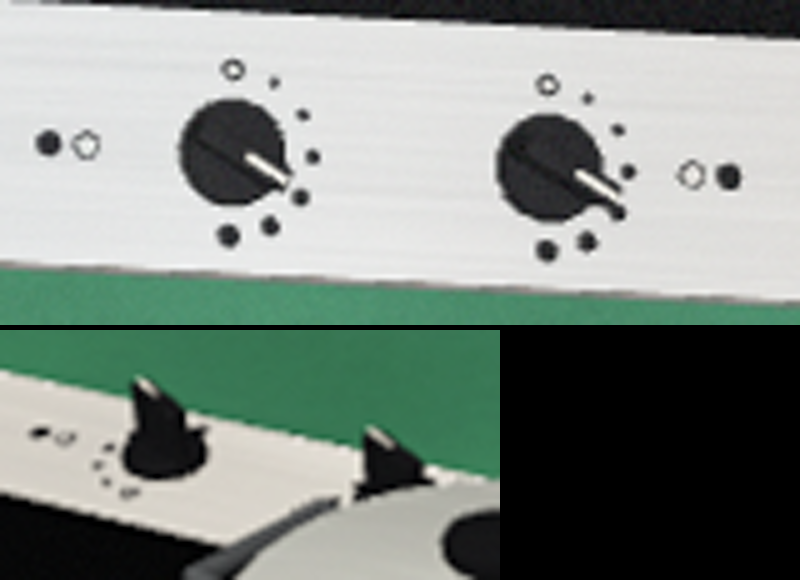

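Both knobs sit at dot 4: the right knob's white line runs in the crop from (577,173) to about (619,203), toward the dot at (618,213). Off is at (548,85) and dot 6 at (547,250). In the scene crop the right knob's tip is at (137,380).

Run:
```python
import pickle
from h import *
d=pickle.load(open("c0.pkl","rb"));t,s=d["top"],d["scene"]
P=lambda x,y:(295+(x-2)/5,255+(y-2)/5)
S=lambda x,y:(175+(x-2)/5,135+(y-332)/5)
off=onz(t,*P(548,85),.07);d6=onz(t,*P(547,250),.07)
v=off-d6;print("axis marks",(off+d6)/2,"diam",np.hypot(*v[:2]),"yaw",np.degrees(np.arctan2(v[1],v[0])))
o2=onz(t,*P(233,69),.07);e2=onz(t,*P(228,236),.07);print("left knob",(o2+e2)/2, "dist",np.linalg.norm((o2+e2-off-d6)/2))
print("skirt",onz(t,*P(549,167),.079))
print("tip",two(t,P(617,199),s,S(137,381)), "dot2",two(t,P(618,130),s,S(106,482)))
a=onz(t,*P(577,173),.105);b=onz(t,*P(617,199),.105);w=b-a;print("line",a,b,np.degrees(np.arctan2(w[1],w[0])))
for n,p in(("sp knob",(502,190)),):print(n,onz(t,*p,.205))
print("handle tip",onz(t,430,73,.15))
```

```text
axis marks [ 0.46595576 -0.19875946  0.07      ] diam 0.0617665679197142 yaw -3.448548278231569
left knob [ 0.47351314 -0.07844143  0.07      ] dist 0.12055514110971875
skirt [ 0.46628441 -0.19677924  0.079     ]
tip (array([ 0.4549918 , -0.2139517 ,  0.10263129]), np.float64(0.0009109683659553106)) dot2 (array([ 0.47797197, -0.22644311,  0.05972013]), np.float64(0.0066582361800486215))
line [ 0.46483509 -0.19954196  0.105     ] [ 0.45527345 -0.21365402  0.105     ] -124.11966254939999
sp knob [ 0.62887328 -0.33324799  0.205     ]
handle tip [ 0.85940541 -0.24537489  0.15      ]
```

```bash
cat >> h.py <<'E'
def rows(s,poss,yaws):
    p=np.array(s["tcp_pos"]);y=s["eef_rot"][2];out=[]
    for q,w in zip(poss,yaws):
        a=np.radians(y);d=np.array(q)-p
        L=np.array([np.cos(a)*d[0]+np.sin(a)*d[1],np.sin(a)*d[0]-np.cos(a)*d[1],-d[2]])
        k=(L/.15).round(2)+0.;rz=round(np.radians(y-w)/.08,2);out.append((k.tolist(),rz))
        L=k*.15;p=p+[np.cos(a)*L[0]+np.sin(a)*L[1],np.sin(a)*L[0]-np.cos(a)*L[1],-L[2]];y-=np.degrees(rz*.08)
    for o in out:print(o)
    print(p,y)
E
python3 - <<'E'
from plant import r
from h import *
s=r.get_state();n=24;f=np.arange(1,n+1)/n
x,y,z=s["tcp_pos"];a=np.arctan2(y,x)+f*(np.arctan2(-.198,.466)-np.arctan2(y,x));R=np.hypot(x,y)+f*(np.hypot(.466,.198)-np.hypot(x,y))
Z=z+np.minimum(f*n/4,1)*.034
rows(s,np.c_[R*np.cos(a),R*np.sin(a),Z],s["eef_rot"][2]+f*(-123.5-s["eef_rot"][2]))
E
```

```text
([0.31, 0.06, -0.06], np.float64(0.97))
([0.31, 0.05, -0.05], np.float64(0.97))
([0.31, 0.06, -0.06], np.float64(0.97))
([0.3, 0.05, -0.06], np.float64(0.97))
([0.3, 0.04, 0.0], np.float64(0.98))
([0.3, 0.05, 0.0], np.float64(0.97))
([0.29, 0.04, 0.0], np.float64(0.97))
([0.29, 0.05, 0.0], np.float64(0.97))
([0.29, 0.03, 0.0], np.float64(0.97))
([0.29, 0.04, 0.0], np.float64(0.97))
([0.28, 0.04, 0.0], np.float64(0.97))
([0.28, 0.03, 0.0], np.float64(0.97))
([0.27, 0.03, 0.0], np.float64(0.97))
([0.28, 0.03, 0.0], np.float64(0.98))
([0.27, 0.03, 0.0], np.float64(0.97))
([0.26, 0.02, 0.0], np.float64(0.97))
([0.27, 0.03, 0.0], np.float64(0.97))
([0.26, 0.02, 0.0], np.float64(0.97))
([0.26, 0.02, 0.0], np.float64(0.97))
([0.25, 0.02, 0.0], np.float64(0.97))
([0.25, 0.02, 0.0], np.float64(0.97))
([0.25, 0.01, 0.0], np.float64(0.98))
([0.25, 0.02, 0.0], np.float64(0.97))
([0.24, 0.01, 0.0], np.float64(0.97))
[ 0.46591892 -0.19790895  0.2602113 ] -123.51185760925794
```

Call:
play_rows --rows '[{"slide": [0.31, 0.06, -0.06], "delta_rot": [0, 0, 0.97], "fingers": 1}, {"slide": [0.31, 0.05, -0.05], "delta_rot": [0, 0, 0.97], "fingers": 1}, {"slide": [0.31, 0.06, -0.06], "delta_rot": [0, 0, 0.97], "fingers": 1}, {"slide": [0.3, 0.05, -0.06], "delta_rot": [0, 0, 0.97], "fingers": 1}, {"slide": [0.3, 0.04, 0], "delta_rot": [0, 0, 0.98], "fingers": 1}, {"slide": [0.3, 0.05, 0], "delta_rot": [0, 0, 0.97], "fingers": 1}, {"slide": [0.29, 0.04, 0], "delta_rot": [0, 0, 0.97], "fingers": 1}, {"slide": [0.29, 0.05, 0], "delta_rot": [0, 0, 0.97], "fingers": 1}]'

```text
time_s: 1.1
tcp_pos: [0.4653, 0.4064, 0.2605]
eef_rot: [179.9, -0.0, -52.4]
contact_force: [-0.1, 0.0, 0.6]
gripper_width: 0.0877
gripper_force: 0.0
```

Call:
play_rows --rows '[{"slide": [0.29, 0.03, 0], "delta_rot": [0, 0, 0.97], "fingers": 1}, {"slide": [0.29, 0.04, 0], "delta_rot": [0, 0, 0.97], "fingers": 1}, {"slide": [0.28, 0.04, 0], "delta_rot": [0, 0, 0.97], "fingers": 1}, {"slide": [0.28, 0.03, 0], "delta_rot": [0, 0, 0.97], "fingers": 1}, {"slide": [0.27, 0.03, 0], "delta_rot": [0, 0, 0.97], "fingers": 1}, {"slide": [0.28, 0.03, 0], "delta_rot": [0, 0, 0.98], "fingers": 1}, {"slide": [0.27, 0.03, 0], "delta_rot": [0, 0, 0.97], "fingers": 1}, {"slide": [0.26, 0.02, 0], "delta_rot": [0, 0, 0.97], "fingers": 1}]'

```text
time_s: 2.1
tcp_pos: [0.5558, 0.0887, 0.2607]
eef_rot: [180.0, -0.0, -88.1]
contact_force: [-0.0, -0.6, 0.7]
gripper_width: 0.0876
gripper_force: 0.0
```

Call:
play_rows --rows '[{"slide": [0.27, 0.03, 0], "delta_rot": [0, 0, 0.97], "fingers": 0}, {"slide": [0.26, 0.02, 0], "delta_rot": [0, 0, 0.97], "fingers": 0}, {"slide": [0.26, 0.02, 0], "delta_rot": [0, 0, 0.97], "fingers": 0}, {"slide": [0.25, 0.02, 0], "delta_rot": [0, 0, 0.97], "fingers": 0}, {"slide": [0.25, 0.02, 0], "delta_rot": [0, 0, 0.97], "fingers": 0}, {"slide": [0.25, 0.01, 0], "delta_rot": [0, 0, 0.98], "fingers": 0}, {"slide": [0.25, 0.02, 0], "delta_rot": [0, 0, 0.97], "fingers": 0}, {"slide": [0.24, 0.01, 0], "delta_rot": [0, 0, 0.97], "fingers": 0}]'

```text
time_s: 3.1
tcp_pos: [0.4652, -0.1985, 0.2607]
eef_rot: [180.0, -0.0, -123.7]
contact_force: [-0.3, -0.4, -0.7]
gripper_width: 0.0442
gripper_force: 0.0
```

Call:
play_rows --rows '[{"slide": [0, 0, 0], "delta_rot": [0, 0, 0], "fingers": 0}, {"slide": [0, 0, 0], "delta_rot": [0, 0, 0], "fingers": 0}]'

```text
time_s: 3.35
tcp_pos: [0.4661, -0.1975, 0.261]
eef_rot: [180.0, 0.0, -123.5]
contact_force: [-0.2, 0.7, 0.8]
gripper_width: 0.0437
gripper_force: 0.0
```

Call:
play_rows --rows '[{"slide": [0, 0, 0.25], "delta_rot": [0, 0, 0], "fingers": 0}, {"slide": [0, 0, 0.25], "delta_rot": [0, 0, 0], "fingers": 0}, {"slide": [0, 0, 0.24], "delta_rot": [0, 0, 0], "fingers": 0}, {"slide": [0, 0, 0.2], "delta_rot": [0, 0, 0], "fingers": 0}, {"slide": [0, 0, 0], "delta_rot": [0, 0, 0], "fingers": 0}]'

```text
time_s: 3.98
tcp_pos: [0.4649, -0.1966, 0.1181]
eef_rot: [179.8, -0.1, -123.4]
contact_force: [0.5, 0.2, 0.3]
gripper_width: 0.0437
gripper_force: 0.0
```

Run:
```python
from plant import r
import cv2,numpy as np
s=r.capture("scene")["image"][60:210,120:320];t=r.capture("top")["image"][210:335,330:530]
o=np.vstack([cv2.resize(s,None,fx=2,fy=2,interpolation=cv2.INTER_CUBIC),cv2.resize(t,None,fx=2,fy=2,interpolation=cv2.INTER_CUBIC)])
cv2.imwrite("pics/c1.png",o)
```

```text
(no output)
```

View pics/c1.png

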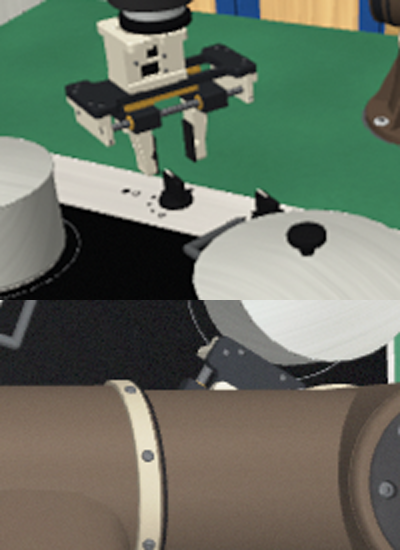

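The fingertips at (150,172) and (197,158) straddle the bar tip at (172,173), as planned. Descend and grip.

Call:
play_rows --rows '[{"slide": [0, 0, 0.12], "delta_rot": [0, 0, 0], "fingers": 0}, {"slide": [0, 0, 0.1], "delta_rot": [0, 0, 0], "fingers": 0}, {"slide": [0, 0, 0], "delta_rot": [0, 0, 0], "fingers": 0}, {"slide": [0, 0, 0], "delta_rot": [0, 0, 0], "fingers": 0}]'

```text
time_s: 4.58
tcp_pos: [0.4666, -0.1976, 0.0877]
eef_rot: [-180.0, 0.0, -123.5]
contact_force: [0.2, 0.2, -0.7]
gripper_width: 0.0438
gripper_force: 0.0
```

Call:
play_rows --rows '[{"slide": [0, 0, 0.02], "delta_rot": [0, 0, 0], "fingers": -1}, {"slide": [0, 0, 0], "delta_rot": [0, 0, 0], "fingers": -1}, {"slide": [0, 0, 0], "delta_rot": [0, 0, 0], "fingers": -1}, {"slide": [0, 0, 0], "delta_rot": [0, 0, 0], "fingers": -1}, {"slide": [0, 0, 0], "delta_rot": [0, 0, 0], "fingers": -1}, {"slide": [0, 0, 0], "delta_rot": [0, 0, 0], "fingers": -1}]' --squeeze 25

```text
time_s: 5.32
tcp_pos: [0.4665, -0.1977, 0.0842]
eef_rot: [-180.0, 0.0, -123.5]
contact_force: [1.5, -2.5, 0.2]
gripper_width: 0.0096
gripper_force: 25.0
```

Call:
play_rows --rows '[{"slide": [0, 0, 0], "delta_rot": [0, 0, -0.9], "fingers": -1}, {"slide": [0, 0, 0], "delta_rot": [0, 0, -0.9], "fingers": -1}, {"slide": [0, 0, 0], "delta_rot": [0, 0, -0.9], "fingers": -1}, {"slide": [0, 0, 0], "delta_rot": [0, 0, -0.9], "fingers": -1}, {"slide": [0, 0, 0], "delta_rot": [0, 0, -0.9], "fingers": -1}, {"slide": [0, 0, 0], "delta_rot": [0, 0, -0.9], "fingers": -1}, {"slide": [0, 0, 0], "delta_rot": [0, 0, -0.9], "fingers": -1}, {"slide": [0, 0, 0], "delta_rot": [0, 0, 0], "fingers": -1}]'

```text
time_s: 6.32
tcp_pos: [0.4668, -0.1978, 0.0842]
eef_rot: [-179.9, -0.0, -94.6]
contact_force: [3.6, -4.7, -3.7]
gripper_width: 0.0096
gripper_force: 25.0
```

Remaining: −94.6 → −63.5, i.e. 31.1° = 6.8 units.

Call:
play_rows --rows '[{"slide": [0, 0, 0], "delta_rot": [0, 0, -0.97], "fingers": -1}, {"slide": [0, 0, 0], "delta_rot": [0, 0, -0.97], "fingers": -1}, {"slide": [0, 0, 0], "delta_rot": [0, 0, -0.97], "fingers": -1}, {"slide": [0, 0, 0], "delta_rot": [0, 0, -0.97], "fingers": -1}, {"slide": [0, 0, 0], "delta_rot": [0, 0, -0.97], "fingers": -1}, {"slide": [0, 0, 0], "delta_rot": [0, 0, -0.97], "fingers": -1}, {"slide": [0, 0, 0], "delta_rot": [0, 0, -0.97], "fingers": -1}, {"slide": [0, 0, 0], "delta_rot": [0, 0, 0], "fingers": -1}]'

```text
time_s: 7.32
tcp_pos: [0.4671, -0.1977, 0.0842]
eef_rot: [-179.9, -0.1, -63.5]
contact_force: [3.7, -5.1, -3.9]
gripper_width: 0.0102
gripper_force: 25.0
```

Call:
play_rows --rows '[{"slide": [0, 0, 0], "delta_rot": [0, 0, 0], "fingers": -1}, {"slide": [0, 0, 0], "delta_rot": [0, 0, 0], "fingers": -1}]'

```text
time_s: 7.58
tcp_pos: [0.4671, -0.1977, 0.0842]
eef_rot: [-179.9, -0.1, -63.6]
contact_force: [3.9, -3.9, -4.7]
gripper_width: 0.0094
gripper_force: 25.0
```

Call:
play_rows --rows '[{"slide": [0, 0, 0], "delta_rot": [0, 0, 0], "fingers": 0}, {"slide": [0, 0, 0], "delta_rot": [0, 0, 0], "fingers": 0}, {"slide": [0, 0, 0], "delta_rot": [0, 0, 0], "fingers": 0}, {"slide": [0, 0, -0.2], "delta_rot": [0, 0, 0], "fingers": 0}, {"slide": [0, 0, -0.3], "delta_rot": [0, 0, 0], "fingers": 0}, {"slide": [0, 0, -0.35], "delta_rot": [0, 0, 0], "fingers": 0}, {"slide": [0, 0, -0.35], "delta_rot": [0, 0, 0], "fingers": 0}]'

```text
time_s: 8.45
tcp_pos: [0.4656, -0.1973, 0.2657]
eef_rot: [180.0, 0.0, -63.5]
contact_force: [1.3, -0.6, -0.6]
gripper_width: 0.044
gripper_force: 0.0
```

Run:
```python
from plant import r
from h import *
s=r.get_state();n=8;f=np.arange(1,n+1)/n
x,y,z=s["tcp_pos"];a=np.arctan2(y,x)+f*np.radians(45);R=np.hypot(x,y)
rows(s,np.c_[R*np.cos(a),R*np.sin(a),0*a+z+.0],s["eef_rot"][2]+f*36)
```

```text
([-0.23, -0.24, 0.0], np.float64(-0.98))
([-0.23, -0.24, 0.0], np.float64(-0.98))
([-0.24, -0.23, 0.0], np.float64(-0.99))
([-0.24, -0.22, 0.0], np.float64(-0.98))
([-0.24, -0.23, 0.0], np.float64(-0.98))
([-0.25, -0.21, 0.0], np.float64(-0.98))
([-0.26, -0.22, 0.0], np.float64(-0.98))
([-0.25, -0.2, 0.0], np.float64(-0.98))
[0.46904769 0.18911099 0.26572922] -27.537010983468484
```

Call:
play_rows --rows '[{"slide": [-0.23, -0.24, 0], "delta_rot": [0, 0, -0.98], "fingers": 0}, {"slide": [-0.23, -0.24, 0], "delta_rot": [0, 0, -0.98], "fingers": 0}, {"slide": [-0.24, -0.23, 0], "delta_rot": [0, 0, -0.98], "fingers": 0}, {"slide": [-0.24, -0.22, 0], "delta_rot": [0, 0, -0.98], "fingers": 0}, {"slide": [-0.24, -0.23, 0], "delta_rot": [0, 0, -0.98], "fingers": 0}, {"slide": [-0.25, -0.21, 0], "delta_rot": [0, 0, -0.98], "fingers": 0}, {"slide": [-0.26, -0.22, 0], "delta_rot": [0, 0, -0.98], "fingers": 0}, {"slide": [-0.25, -0.2, 0], "delta_rot": [0, 0, -0.98], "fingers": 0}]'

```text
time_s: 9.45
tcp_pos: [0.4689, 0.1905, 0.2639]
eef_rot: [180.0, 0.0, -27.4]
contact_force: [1.0, 0.6, 0.8]
gripper_width: 0.0436
gripper_force: 0.0
```

Call:
play_rows --rows '[{"slide": [0, 0, 0], "delta_rot": [0, 0, 0], "fingers": 0}, {"slide": [0, 0, 0], "delta_rot": [0, 0, 0], "fingers": 0}]'

```text
time_s: 9.7
tcp_pos: [0.4694, 0.1889, 0.264]
eef_rot: [180.0, 0.0, -27.6]
contact_force: [0.1, 0.3, 0.2]
gripper_width: 0.0438
gripper_force: 0.0
```

Run:
```python
from plant import r
import cv2,numpy as np
t=r.capture("top")["image"]
cv2.imwrite("pics/c2.png",np.vstack([cv2.resize(t[255:320,295:455],None,fx=5,fy=5,interpolation=cv2.INTER_CUBIC),cv2.resize(t[120:320,200:],(480,267))[:, :].repeat(1,0) if 0 else np.pad(cv2.resize(t[110:325,200:],(450,269)),((0,0),(0,350),(0,0)))]))
```

```text
(no output)
```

View pics/c2.png

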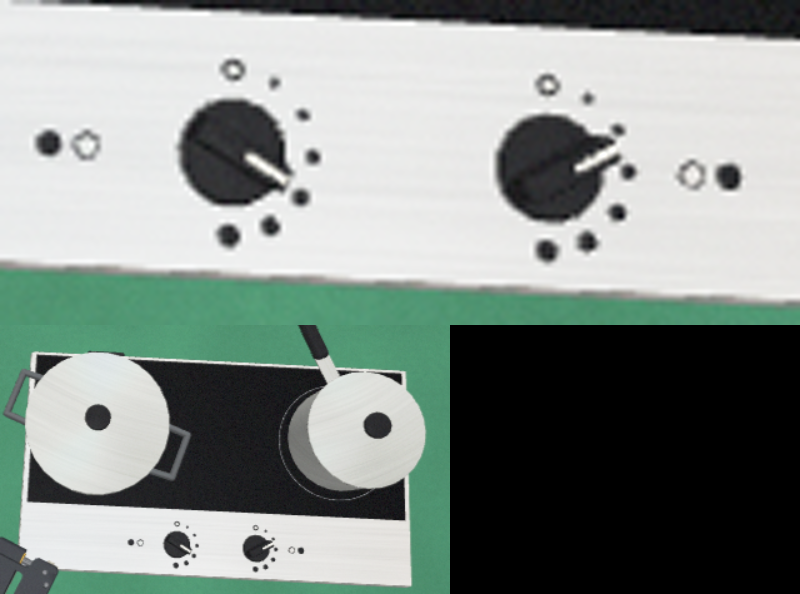

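The right knob's line now runs from (577,170) to (617,149), about 62° clockwise of off, so it sits at dot 2. The left knob and both pots have not moved.

```bash
python3 -c "
from plant import r
print(r.close_job())"
```

```text
the job is handed in; nothing more can be done
None
```

The saucepan's ring (the right knob) is turned down from dot 4 to dot 2, simmer; the last picture shows the casserole's knob and both pots where they were, and the job is handed in, though the hand-in returned no verdict.

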